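# Open the push-and-turn cap of the board-cleaner bottle

## Robot

A 6-joint arm with a two-finger parallel gripper is mounted at the origin on the work surface. World frame = base frame: x ahead of the robot, y to its left, z up, the work surface at z = 0. Lengths are in m, angles in rad, forces in N, time in s.
With the tool pointing down it reaches from about 0.3 to 0.875 m from the base axis. Payload 6.4 kg.
Tool frame: the origin (TCP) lies between the finger pads; the fingertips stand tip_extent ahead of it and the grasp point (between the pads) lies 5 mm behind it (tip_extent is the distance from the TCP to the fingertips, in m); z points along the fingers, y is the direction in which the jaws open and shut (so a half turn about z gives the same grasp; the last joint's range is limited). The gripper opens to 85 mm and grips with 20 to 120 N. Pads are 22 mm wide; open, the fingers measure 114 mm over their backs; the gripper's body (76 mm by 85 mm) begins 54 mm behind the grasp point. The pads swing forward as they close: fully open they stand 13 mm farther back than shut.
Start: joints at [-1.428, 0.181, 1.607, -0, 1.354, -0.206], TCP at [0.197, -0.54, 0.245] pointing down, gripper open.
Joint ranges: [-2.99, 2.99], [-0.89, 2.07], [0.3, 2.58], [-1.14, 4.28], [0, 2.63], [-3.12, 3.12]. Speed limits (rad/s): [2.57, 2.57, 3.01, 3.14, 3.14, 3.14].

## Interface

Orientations are given as a unit quaternion [w, x, y, z].
In Python, from bench import * gives the robot as it stands.
- The arm moves only by the shell command python3 -m jog 'ROWS'. ROWS is JSON, a list of rows, each a list of 3 entries, a list of its own where there are three numbers: the shift along the tool's x, y, z in mm, then the turn, a rotation vector about the tool's x, y, z in rad, then the opening, from 0 (shut) to 1 (fully open). A call has 1 to 20 rows; each row is the pose to reach, as a shift and turn from the pose measured when the call began, along the tool's axes at that moment; what a row does not reach only later rows make up. A row lasts 1/12 s, in which the tool goes at most 41.7 mm and 7.16 degrees, less where a joint would pass 70% of its speed; a pose out of reach is approached as far as the arm can. A call with a gripper value outside its range is refused whole. The fingers move at their own pace and stop on an object; the grip force is fixed at half the most. Time passes only in rows, so rows that repeat a pose let the fingers close. It gives the time, the measured TCP pose, the force and the opening at its end, in the units of the state.
- get_obs(): the state, without advancing time (a new reading comes with each control period).
- camera(name): name is "scene" or "top" or "wrist"; returns (picture, depth): 420x560x3 uint8, red, green, blue; 420x560 float32, m along the optical axis (not along the pixel's ray), 0 where there is no reading.
- get_calibration(name): a dict with "fx", "fy", "cx", "cy" (pixels), "world_from_camera" (4x4, takes a point from camera to world coordinates). Camera axes: x right, y down, z forward; pixel columns grow to the right and rows downward; lengths in m; the calibration is good to about 2 mm. The wrist camera is an equidistant fisheye: a pixel r from the principal point sees the ray r / f radians off the axis. A picture is of the moment at which its call begins: read the wrist's pose just before it. get_calibration takes no time and is no camera call; for the wrist camera it gives the pose at the moment of the call.
- hand_in(): hands the job in, once; it reports no verdict.
The state is a dict: "time_s": time; "q": joint angles; "dq": joint speeds; "joint_efforts": joint torques, N m; "eef_pos": TCP position; "eef_rot": TCP orientation; "wrist_force": force on the tool from outside, world axes, zero at the start; "torque": the same for the moment, N m; "opening": opening from 0.0 (shut) to 1.0 (fully open).
Only numpy, scipy, OpenCV 4.12 (cv2) and the standard library are available. Lean on these libraries where they do the work, as an engineer would, in place of code of your own. Each camera call takes 0.05 s, during which the arm holds its last target.

## Task

Open the square board-cleaner bottle that stands in its steel bench holder: press its red child-resistant cap down and, keeping it down, twist it counterclockwise until the inner cap is caught and unscrewed, then lift the cap off. Set the cap gently upright in the shallow steel tray and let go of it. Press only as firmly as the cap's spring asks, never force the thin-walled bottle, and leave everything else on the bench where it is.

Things in the scene. Friction and masses are not known exactly. Their poses are not given: they have to be found in the camera images.
- bottle: board-cleaner bottle, white square plastic 86 x 86 mm, in a steel holder (92 x 92 mm, walls 48 mm high, foot plate 140 x 110 mm) screwed to the bench: neither can move. Origin: centre of the holder's underside, on the bench; z up through the middle of the round neck. The square body's shoulder is at 112 mm. Hard pushing, pulling or twisting harms it: contact forces on it may not add up to 40 N.
- mouth (a point): centre of the top of the bottle's neck, 155 mm above the bench, under the cap. Neck 35 mm across, 43 mm over two lugs; two lugs of the inner cap are hooked under them, in notches 2 mm deep, held up there by a springy seal. Pushed down out of the notches, the inner cap comes free after about 47 degrees counterclockwise (from above), stays free and meets a firm stop only at about 130.
- cap: outer shell of the cap: ribbed red plastic cylinder 57 mm across, 28 mm high, two white arrows on top; z up along its axis. Origin at its centre, 14 mm under its top, 168 mm above the bench at the start. Below it shows the lower 9 mm of the white inner cap (50 mm across), which comes off with it; whole cap about 80 g. Left up, the shell spins loosely and opens nothing.
- cap_top (a point): centre of the shell's top. Pressed, the shell sinks on a spring (4 N at first, 10 N fully down) 6 mm to a hard stop on the inner cap; this in turn sinks 3 mm on the seal (5 to 9 N): 9 mm in all. Six drive lugs, 60 degrees apart and 24 wide, hang under the roof, six more stand on the inner cap, hidden, at an unknown angle: if they meet lug on lug, all stops hard after only 4.5 mm.
- cap_edge (a point): centre of the inner cap's lower edge, 23 mm under the shell's centre while the shell is up; the cap stands on it when set down. If the lugs met lug on lug, turn the shell some 7 degrees, either way, and press again until it goes fully down; then, kept down (12 to 15 N), the lugs catch on turning (after up to about 12 degrees) and the inner cap turns along. Twisted without being down, it is locked.
- tray: shallow square tray of bare steel, 131 x 131 mm inside, 145 mm over its flange, fixed to the bench. Origin: centre of its underside; floor 2 mm above the origin, rim 9 mm. With the cap standing upright in it, the cap's origin is 25 mm above the tray's origin.
- swab_cup: steel cup with cotton swabs, 56 mm across, 60 mm high (swabs to 110 mm); origin under its centre; leave alone
- flux_bottle: round amber bottle with a black cap, 48 mm across, 112 mm high; origin under its centre; leave alone
- multimeter: dark hand-held meter lying on its back, 150 x 76 x 38 mm; origin under its centre, long side along its x; leave alone
- dock: white charging dock with three cells, 85 x 130 x 48 mm; origin under its centre; leave alone
- board: green circuit board, 110 x 85 mm, 16 mm high with its parts; origin under its centre; leave alone
- parts_bin: yellow open bin with small metal parts, 120 x 100 x 50 mm; origin under its centre; leave alone
- tweezers: steel tweezers, 120 mm long, lying flat; origin under the middle; leave alone
- screwdriver: screwdriver with a green handle, lying along its x; leave alone
Not all that is in view belongs to the job. What is shaped like the bottle but pink or yellow is not meant.

How it is judged:
On the way:
1. the cap is off: lifted clear of the neck, over the bottle, upright (z of cap in the frame of bottle above 0.19 m and horizontal distance between cap and bottle below 0.05 m and angle between cap's own z axis and vertical below 0.35 rad), for 0.05 s.
At the end, for the whole second after the job is handed in: The cap stands upright (within 7 degrees) and still on the floor of the tray, its centre within 36 mm of the tray's middle along both sides, so that it is wholly inside; released (x of cap in the frame of tray between -0.036 and 0.036 m and y of cap in the frame of tray between -0.036 and 0.036 m and z of cap in the frame of tray between 0.02 and 0.029 m and angle between cap's own z axis and vertical below 0.12 rad and linear speed of cap below 0.02 m/s and angular speed of cap below 0.2 rad/s); the robot touches nothing.
It fails at once if the bottle is loaded with more than 40 N by the cap or the robot (contact force between bottle and anything else above 40 N).
It fails at once if the cap is dropped or thrown (faster than 0.5 m/s with no finger on it) (linear speed of cap above 0.5 m/s and contact force between the fingers and cap below 0.05 N).
It fails at once if something else on the bench is shifted by more than 20 mm (distance of any of swab_cup, flux_bottle, multimeter, dock, board, parts_bin, tweezers, screwdriver from where it was at the start of the episode above 0.02 m).
It also fails if it takes over 58 s, if anything falls off the work surface, if the arm or the gripper's body presses on something with over 40 N, if the wrist force passes 120 N, or if a joint passes its speed limit or range.

## Working session

There is one attempt and no reset: what is moved stays moved. The work goes in short steps, Python scripts to look and compute and a shell command to move; the robot and the scene stay as the last step left them, time stands still between calls to the robot, and variables do not carry over. Pictures are saved under pics/ and viewed, and the job is handed in when it is done.

```bash
ls; mkdir -p pics
python3 - <<'E'
from bench import *
import cv2
o=get_obs();print(o)
for n in ["scene","top","wrist"]:
    p,d=camera(n);cv2.imwrite(f"pics/{n}0.png",cv2.cvtColor(p,cv2.COLOR_RGB2BGR));print(n,get_calibration(n))
    import numpy as np; np.savez(f"pics/{n}0.npz",p=p,d=d)
E
```

```text
pics
{'time_s': 0.0, 'q': array([-1.42830254e+00,  1.81557566e-01,  1.60799385e+00, -2.55601734e-05,
        1.35379359e+00, -2.06314706e-01]), 'dq': array([ 0.00113431,  0.00085852,  0.00185706, -0.00037889, -0.00081847,
       -0.00046908]), 'joint_efforts': array([-7.41571366e-04, -4.44866824e+01, -3.51333976e+01, -3.26520585e-04,
        8.92092066e-03,  1.49450926e-05]), 'eef_pos': array([ 0.19644793, -0.53984515,  0.24438168]), 'eef_rot': array([-8.76125006e-04,  9.84829232e-01,  1.73524107e-01,  1.54827466e-05]), 'wrist_force': array([ 0.76230701,  0.35060147, -0.56578473]), 'torque': array([-0.00103734,  0.02593519, -0.02300981]), 'opening': 0.9989686560345568}
scene {'fx': 379.6942536770083, 'fy': 379.6942536770083, 'cx': 277.81071113054014, 'cy': 206.07443076448408, 'world_from_camera': array([[-7.01553015e-01,  5.36439060e-01, -4.69101803e-01,
         9.52704989e-01],
       [ 7.12617232e-01,  5.28310831e-01, -4.61588936e-01,
         4.34091346e-01],
       [ 2.17228528e-04, -6.58119138e-01, -7.52913775e-01,
         8.27510313e-01],
       [ 0.00000000e+00,  0.00000000e+00,  0.00000000e+00,
         1.00000000e+00]])}
top {'fx': 388.30081200274407, 'fy': 388.30081200274407, 'cx': 275.6327800267247, 'cy': 199.6990227895978, 'world_from_camera': array([[ 0.01453161, -0.99445945,  0.10411168,  0.40973471],
       [-0.99988182, -0.01497499, -0.0034783 ,  0.00385124],
       [ 0.0050181 , -0.10404883, -0.99455953,  1.08118242],
       [ 0.        ,  0.        ,  0.        ,  1.        ]])}
wrist {'fx': 325.19226210127806, 'fy': 325.19226210127806, 'cx': 277.75835885282845, 'cy': 215.67739005752986, 'world_from_camera': array([[ 0.34313642, -0.89735554, -0.27750754,  0.26825301],
       [-0.93928463, -0.32823821, -0.1000203 , -0.5131748 ],
       [-0.0013348 ,  0.29497917, -0.95550275,  0.37432128],
       [ 0.        ,  0.        ,  0.        ,  1.        ]])}
```

View pics/scene0.png

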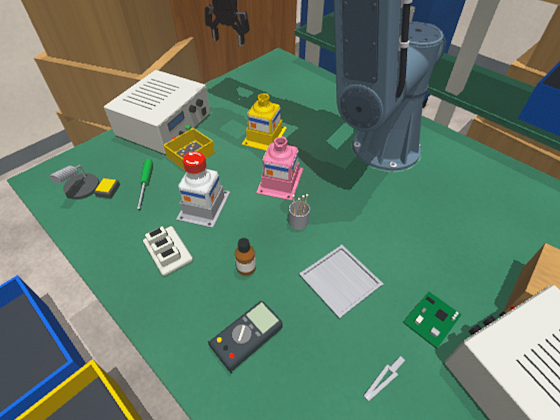

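View pics/top0.png

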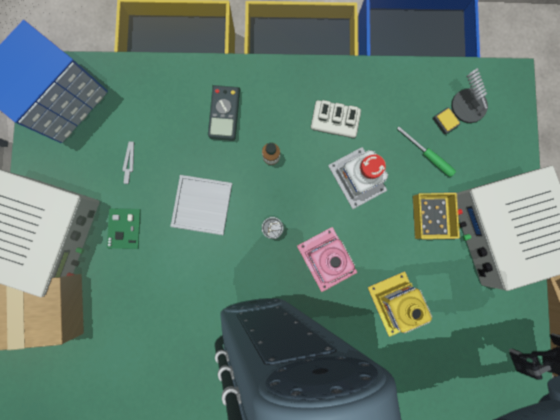

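View pics/wrist0.png

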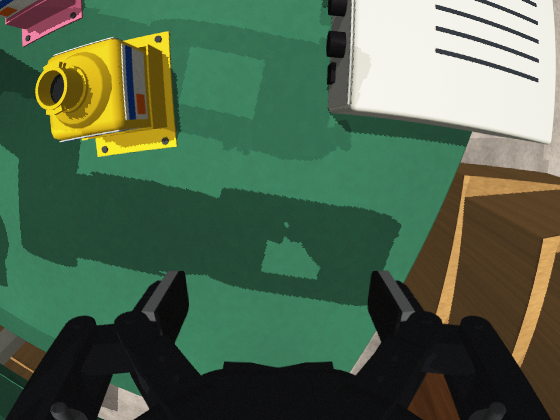

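The white bottle's red cap is at (372,166) in the top view and (194,162) in the scene view. The tray is at (202,205) in the top view. I'll measure both next.

```bash
cat > h.py <<'E'
import numpy as np,cv2
from bench import *
def ray(n,uv,z,C=None):
    C=C or get_calibration(n);T=C["world_from_camera"]
    r=T[:3,:3]@np.array([(uv[0]-C["cx"])/C["fx"],(uv[1]-C["cy"])/C["fy"],1]);o=T[:3,3]
    return o+r*(z-o[2])/r[2]
def pts(n,d):
    C=get_calibration(n);T=C["world_from_camera"];v,u=np.indices(d.shape)
    c=np.stack([(u-C["cx"])/C["fx"]*d,(v-C["cy"])/C["fy"]*d,d],-1)
    return c@T[:3,:3].T+T[:3,3]
E
python3 - <<'E'
from h import *
for n in ["top","scene"]:
    f=np.load(f"pics/{n}0.npz");p,d=f["p"],f["d"];P=pts(n,d)
    h=cv2.cvtColor(p,cv2.COLOR_RGB2HSV)
    red=(((h[...,0]<8)|(h[...,0]>172))&(h[...,1]>150)&(h[...,2]>90)).astype(np.uint8)
    k,l,s,c=cv2.connectedComponentsWithStats(red)
    for i in range(1,k):
        if s[i,4]>150:
            m=(l==i);Q=P[m];print(n,"red",s[i],c[i],"med",np.median(Q,0))
            # top face incl arrows: all points z near .182
            cx=np.median(Q,0)
            m2=(abs(P[...,2]-.182)<.005)&(np.hypot(P[...,0]-cx[0],P[...,1]-cx[1])<.045)
            v,u=np.nonzero(m2); 
            if len(u)>20:
                (ctr,r)=cv2.minEnclosingCircle(np.c_[u,v].astype(np.float32));print(" topface",len(u),P[m2].mean(0),ctr,r,ray(n,ctr,.182), P[m2][:,:2].min(0),P[m2][:,:2].max(0))
    # tray
    g=((h[...,1]<40)&(h[...,2]>110)&(P[...,2]<.03)&(P[...,2]>-.01)&(P[...,0]>.2)).astype(np.uint8)
    k,l,s,c=cv2.connectedComponentsWithStats(g)
    for i in range(1,k):
        if s[i,4]>1500:
            cc=max(cv2.findContours((l==i).astype(np.uint8),0,2)[0],key=cv2.contourArea)
            r=cv2.minAreaRect(cc);b=cv2.approxPolyDP(cv2.convexHull(cc),8,True)[:,0]
            W=np.array([ray(n,q,.009)[:2] for q in b]);print(n,"tray",s[i],W.round(4).tolist(),W.mean(0),np.median(P[l==i],0))
    for z in [(.105,.12)]:
        m=(P[...,2]>z[0])&(P[...,2]<z[1])&(h[...,1]<60)&(h[...,2]>120);k,l,s,c=cv2.connectedComponentsWithStats(m.astype(np.uint8))
        for i in range(1,k):
            if s[i,4]>80: print(n,"shoulder?",s[i],P[l==i].mean(0))
E
```

```text
top red [361 155  24  23 267] [372.4906367  167.01872659] med [ 0.584551   -0.22684277  0.18198114]
 topface 441 [ 0.58898931 -0.22682524  0.18211216] (372.757568359375, 165.27272033691406) 12.047226905822754 [ 0.58874715 -0.22663589  0.182     ] [ 0.56147668 -0.25350069] [ 0.61663636 -0.19950151]
top tray [ 170  175   62   60 2809] [[0.5873, 0.268], [0.5669, 0.1252], [0.425, 0.1434], [0.4475, 0.2899]] [0.50667496 0.2066366 ] [0.50565245 0.20753129 0.002455  ]
top shoulder? [344 151  43  41 495] [ 0.5806191  -0.216882    0.11199308]
top shoulder? [470 190  25  71 128] [ 0.45588294 -0.51309623  0.11777321]
top shoulder? [ 42 198  39  99 225] [0.38599913 0.52647087 0.11689703]
top shoulder? [  1 284  38  66 945] [0.21530528 0.62911055 0.11029861]
scene red [183 152  23  21 347] [194.20461095 162.70028818] med [ 0.59157861 -0.21656135  0.18027353]
 topface 275 [ 0.58805844 -0.22547286  0.18166617] (193.03334045410156, 159.36666870117188) 11.05160140991211 [ 0.58917547 -0.22456545  0.182     ] [ 0.56002053 -0.25476988] [ 0.61470231 -0.19856016]
scene tray [ 299  244   84   74 3086] [[0.4205, 0.1439], [0.4443, 0.2888], [0.5843, 0.2675], [0.563, 0.1245]] [0.50301638 0.20615486] [0.5035957  0.20929251 0.00206036]
scene shoulder? [104  86 102  45 289] [ 0.52758892 -0.56524095  0.1139531 ]
scene shoulder? [178 169  40  25 402] [ 0.5958057  -0.20897846  0.11187758]
scene shoulder? [466 286  85  55 122] [0.38849502 0.5245413  0.11775767]
```

```bash
cat >> h.py <<'E'
from scipy.spatial.transform import Rotation as Ro
def R():
    w,x,y,z=get_obs()["eef_rot"];return Ro.from_quat([x,y,z,w])
def delta(target): # mm in tool axes
    o=get_obs();return (R().inv().apply(np.array(target)-o["eef_pos"])*1000).round(1)
E
python3 - <<'E'
import bench; print([n for n in dir(bench) if not n.startswith('_')], getattr(bench,'tip_extent',None))
from h import *
print(delta([.589,-.226,.265]),R().as_matrix().round(3))
E
```

```text
['MotionError', 'camera', 'get_calibration', 'get_obs', 'hand_in', 'tip_extent'] 0.014
[ 476.2 -160.9  -20.1] [[ 0.94   0.342 -0.   ]
 [ 0.342 -0.94   0.001]
 [ 0.    -0.001 -1.   ]]
```

```bash
python3 -m jog '[[[0,0,-20],[0,0,0],1],[[476,-161,-20],[0,0,0],1],[[476,-161,-20],[0,0,0],1],[[476,-161,-20],[0,0,0],1],[[476,-161,-20],[0,0,0],1],[[476,-161,-20],[0,0,0],1],[[476,-161,-20],[0,0,0],1],[[476,-161,-20],[0,0,0],1],[[476,-161,-20],[0,0,0],1],[[476,-161,-20],[0,0,0],1],[[476,-161,-20],[0,0,0],1],[[476,-161,-20],[0,0,0],1],[[476,-161,-20],[0,0,0],1],[[476,-161,-20],[0,0,0],1],[[476,-161,-20],[0,0,0],1],[[476,-161,-20],[0,0,0],1]]'
python3 - <<'E'
from h import *
o=get_obs();print(o["q"],o["wrist_force"],delta([.589,-.226,.265]))
C=get_calibration("wrist");p,d=camera("wrist");np.savez("pics/w1.npz",p=p,d=d,T=C["world_from_camera"]);cv2.imwrite("pics/w1.png",p[...,::-1])
E
```

```text
time_s: 1.48
eef_pos: [0.5885, -0.2258, 0.2643]
eef_rot: [-0.001, 0.985, 0.174, -0.001]
wrist_force: [0.1, -0.1, 0.0]
opening: 0.999
[-5.54590749e-01  2.88815639e-01  1.43770964e+00  4.39617902e-04
  1.41715844e+00  6.66306406e-01] [ 0.0771464  -0.0661817   0.03848392] [ 0.4  0.4 -0.7]
```

View pics/w1.png

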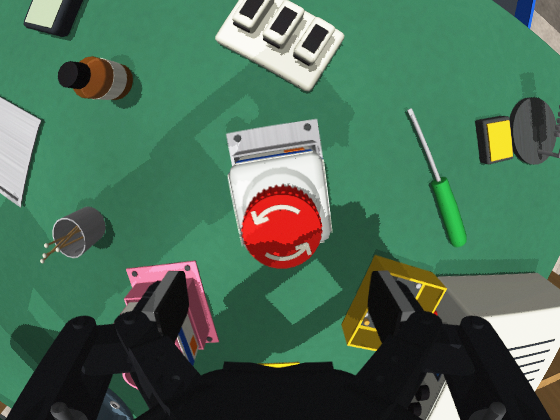

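```bash
cat >> h.py <<'E'
def wray(C,uv,z):
    T=C["world_from_camera"];v=np.array([uv[0]-C["cx"],uv[1]-C["cy"]]);r=np.hypot(*v);th=r/C["fx"]
    c=np.r_[v/r*np.sin(th),np.cos(th)];w=T[:3,:3]@c;o=T[:3,3];return o+w*(z-o[2])/w[2]
def wcap(p,d,C,ztop):
    T=C["world_from_camera"];v,u=np.indices(d.shape);x=u-C["cx"];y=v-C["cy"];r=np.hypot(x,y)+1e-9;th=r/C["fx"]
    c=np.stack([x/r*np.tan(th)*d,y/r*np.tan(th)*d,d],-1);P=c@T[:3,:3].T+T[:3,3]
    h=cv2.cvtColor(p,cv2.COLOR_RGB2HSV)
    red=((h[...,0]<8)|(h[...,0]>172))&(h[...,1]>150)&(h[...,2]>90)
    return P,red
E
python3 - <<'E'
from h import *
f=np.load("pics/w1.npz");C=get_calibration("wrist");print(abs(C["world_from_camera"]-f["T"]).max())
P,red=wcap(f["p"],f["d"],C,.182)
m=(abs(P[...,2]-.182)<.004)&(np.hypot(P[...,0]-.589,P[...,1]+.226)<.05)
v,u=np.nonzero(m);print(m.sum(),P[m].mean(0),P[m].std(0),P[m].min(0),P[m].max(0))
el=cv2.fitEllipse(max(cv2.findContours(m.astype(np.uint8),0,2)[0],key=cv2.contourArea));print(el,wray(C,el[0],.182))
# rim circle from projected contour
cc=max(cv2.findContours(m.astype(np.uint8),0,2)[0],key=cv2.contourArea)[:,0]
W=np.array([wray(C,q,.182)[:2] for q in cc]);A=np.c_[2*W,np.ones(len(W))];s=np.linalg.lstsq(A,(W**2).sum(1),rcond=None)[0];print("circle",s[:2],np.sqrt(s[2]+s[:2]@s[:2]))
E
```

```text
0.0013591557200025028
4811 [ 0.5893301  -0.22770865  0.18334101] [0.0140349  0.01386544 0.00101623] [ 0.56031916 -0.25691695  0.1780118 ] [ 0.61608241 -0.19987108  0.18589952]
((281.239990234375, 229.9437255859375), (76.02061462402344, 79.23778533935547), 89.59742736816406) [ 0.58918317 -0.22776873  0.182     ]
circle [ 0.58811267 -0.22816881] 0.027866785792617577
```

Run:
```python
from h import *
print(delta([.5888,-.2265,.166]))
```

```text
[ 0.8  0.4 98.5]
```

```bash
python3 -m jog '[[[1,0.5,35],[0,0,0],1],[[1,0.5,60],[0,0,0],1],[[1,0.5,75],[0,0,0],1],[[1,0.5,88],[0,0,0],1],[[1,0.5,98.5],[0,0,0],1],[[1,0.5,98.5],[0,0,0],0.8],[[1,0.5,98.5],[0,0,0],0.75],[[1,0.5,98.5],[0,0,0],0.73]]'
python3 - <<'E'
from h import *
o=get_obs();print(o["wrist_force"],o["torque"],delta([.5888,-.2265,.166]))
C=get_calibration("wrist");p,d=camera("wrist");np.savez("pics/w2.npz",p=p,d=d,T=C["world_from_camera"]);cv2.imwrite("pics/w2.png",cv2.resize(p[150:420,100:460,::-1],None,fx=2,fy=2))
p,d=camera("scene");cv2.imwrite("pics/s2.png",cv2.resize(p[90:240,120:280,::-1],None,fx=4,fy=4))
E
```

```text
time_s: 2.2
eef_pos: [0.5895, -0.2273, 0.1673]
eef_rot: [-0.0, 0.985, 0.173, 0.0]
wrist_force: [-0.3, -0.4, 0.6]
opening: 0.73
[-0.32046329 -0.3648316   0.63885874] [ 0.01277738 -0.02669787  0.00477582] [-0.4 -1.   1.3]
```

View pics/w2.png

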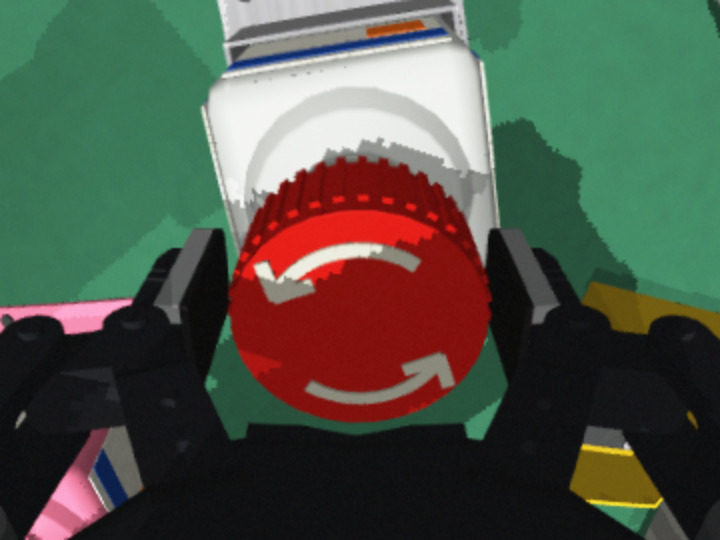

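View pics/s2.png

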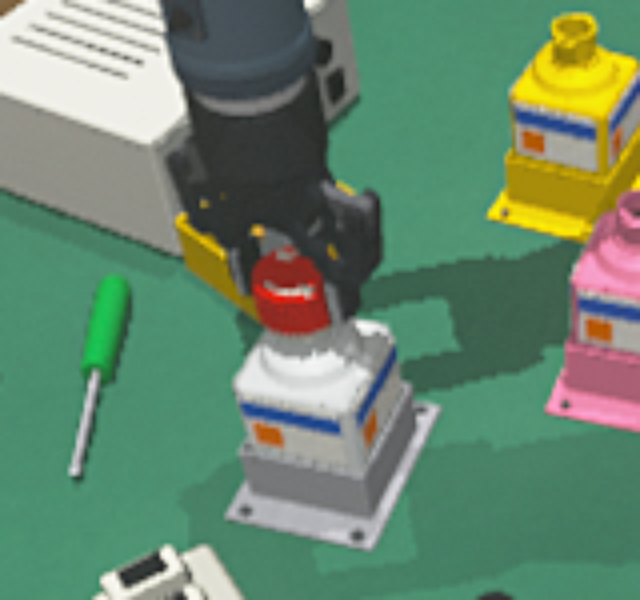

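```bash
python3 -m jog '[[[0,0,0],[0,0,0],0.70],[[0,0,0],[0,0,0],0.68],[[0,0,0],[0,0,0],0.67]]';python3 -m jog '[[[0,0,0],[0,0,0],0.66],[[0,0,0],[0,0,0],0.65]]'
```

```text
time_s: 2.55
eef_pos: [0.5905, -0.2277, 0.1688]
eef_rot: [0.001, 0.985, 0.173, 0.001]
wrist_force: [-0.2, -1.4, 2.7]
opening: 0.67
time_s: 2.72
eef_pos: [0.5905, -0.2277, 0.1691]
eef_rot: [0.001, 0.985, 0.173, 0.001]
wrist_force: [-0.8, -0.2, 2.2]
opening: 0.656
```

```bash
python3 -m jog '[[[0,0,0],[0,0,0],0.64],[[0,0,0],[0,0,0],0.63],[[0,0,0],[0,0,0],0.62]]'
python3 - <<'E'
from h import *
p,d=camera("wrist");cv2.imwrite("pics/w3.png",cv2.resize(p[150:420,100:460,::-1],None,fx=2,fy=2))
E
```

```text
time_s: 2.97
eef_pos: [0.5905, -0.2277, 0.1693]
eef_rot: [0.001, 0.985, 0.173, 0.001]
wrist_force: [-0.7, 0.1, 2.5]
opening: 0.651
```

View pics/w3.png

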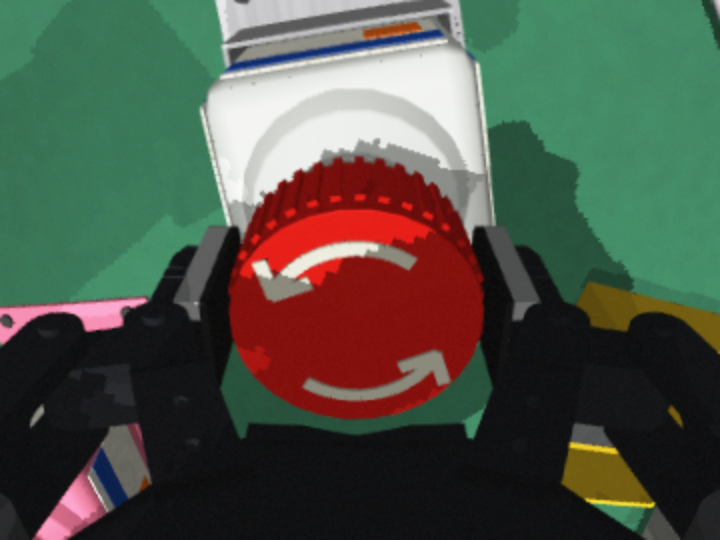

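```bash
python3 -m jog '[[[0,0,0],[0,0,0],0.5],[[0,0,0],[0,0,0],0.4],[[0,0,0],[0,0,0],0.4]]';python3 -m jog '[[[0,0,1],[0,0,0],0.4],[[0,0,2],[0,0,0],0.4],[[0,0,3],[0,0,0],0.4],[[0,0,4],[0,0,0],0.4]]'
```

```text
time_s: 3.27
eef_pos: [0.5905, -0.2277, 0.1693]
eef_rot: [0.001, 0.985, 0.173, 0.001]
wrist_force: [-1.8, 0.0, 3.3]
opening: 0.654
time_s: 3.6
eef_pos: [0.5906, -0.2277, 0.1657]
eef_rot: [0.001, 0.985, 0.173, 0.001]
wrist_force: [-2.4, 0.3, 7.5]
opening: 0.654
```

```bash
python3 -m jog '[[[0,0,1],[0,0,0],0.4],[[0,0,2],[0,0,0],0.4]]'
```

```text
time_s: 3.77
eef_pos: [0.5907, -0.2278, 0.1644]
eef_rot: [0.001, 0.985, 0.173, 0.001]
wrist_force: [-5.8, 1.8, 13.3]
opening: 0.65
```

```bash
python3 -m jog '[[[0.3,0,-2],[0,0,0],0.4],[[0.5,0,-2],[0,0,-0.07],0.4],[[0.5,0,-2],[0,0,-0.14],0.4],[[0.5,0,-2],[0,0,-0.14],0.4]]';python3 -m jog '[[[0,0,1],[0,0,0],0.4],[[0,0,2],[0,0,0],0.4],[[0,0,3],[0,0,0],0.4],[[0,0,4],[0,0,0],0.4],[[0,0,4],[0,0,0],0.4]]'
```

```text
time_s: 4.1
eef_pos: [0.5906, -0.2273, 0.1664]
eef_rot: [0.001, 0.97, 0.244, 0.001]
wrist_force: [-4.7, 1.1, 5.8]
opening: 0.65
time_s: 4.52
eef_pos: [0.5906, -0.2273, 0.1628]
eef_rot: [0.001, 0.97, 0.244, 0.001]
wrist_force: [-3.4, 1.0, 8.1]
opening: 0.649
```

```bash
python3 -m jog '[[[0,0,1],[0,0,0],0.4],[[0,0,2],[0,0,0],0.4],[[0,0,2],[0,0,0],0.4]]'
```

```text
time_s: 4.77
eef_pos: [0.5906, -0.2273, 0.1614]
eef_rot: [0.001, 0.97, 0.244, 0.001]
wrist_force: [-3.6, 1.8, 8.0]
opening: 0.647
```

```bash
python3 -m jog '[[[0,0,0.5],[0,0,0],0.4],[[0,0,1],[0,0,0],0.4],[[0,0,1],[0,0,0],0.4]]'
```

```text
time_s: 5.02
eef_pos: [0.5906, -0.2273, 0.1612]
eef_rot: [0.001, 0.97, 0.244, 0.001]
wrist_force: [-3.4, 1.4, 8.0]
opening: 0.651
```

```bash
python3 -m jog '[[[0,0,1],[0,0,0],0.4],[[0,0,2],[0,0,0],0.4],[[0,0,2.5],[0,0,0],0.4]]'
```

```text
time_s: 5.27
eef_pos: [0.5906, -0.2273, 0.1601]
eef_rot: [0.001, 0.97, 0.244, 0.001]
wrist_force: [-6.3, 3.0, 14.6]
opening: 0.651
```

```bash
python3 -m jog '[[[0,0,1],[0,0,-0.05],0.4],[[0,0,1],[0,0,-0.1],0.4],[[0,0,1],[0,0,-0.15],0.4],[[0,0,1],[0,0,-0.2],0.4]]';python3 -c "
from h import *;o=get_obs();print(o['torque'],R().inv().apply(o['torque']))"
```

```text
time_s: 5.6
eef_pos: [0.5905, -0.2269, 0.1602]
eef_rot: [0.001, 0.94, 0.341, 0.001]
wrist_force: [-4.6, 2.4, 10.3]
opening: 0.647
[ 0.42629463  0.75107292 -0.16494693] [ 0.80846822 -0.30399937  0.16434313]
```

```bash
python3 -m jog '[[[0,0,1.5],[0,0,0],0.4],[[0,0,1.7],[0,0,-0.05],0.4],[[0,0,1.7],[0,0,-0.1],0.4],[[0,0,1.7],[0,0,-0.15],0.4],[[0,0,1.7],[0,0,-0.2],0.4],[[0,0,1.7],[0,0,-0.25],0.4]]';python3 -c "
from h import *;o=get_obs();print(o['torque'],R().inv().apply(o['torque']))"
```

```text
time_s: 6.1
eef_pos: [0.591, -0.227, 0.1601]
eef_rot: [0.002, 0.89, 0.456, 0.001]
wrist_force: [-3.2, 1.6, 12.7]
opening: 0.648
[ 0.30841467  0.59216952 -0.14696977] [ 0.66083331 -0.09582132  0.14663582]
```

```bash
python3 -m jog '[[[0,0,1.5],[0,0,-0.05],0.4],[[0,0,1.5],[0,0,-0.1],0.4],[[0,0,1.5],[0,0,-0.15],0.4],[[0,0,1.5],[0,0,-0.2],0.4],[[0,0,1.5],[0,0,-0.25],0.4],[[0,0,1.5],[0,0,-0.3],0.4],[[0,0,1.5],[0,0,-0.35],0.4],[[0,0,1.5],[0,0,-0.4],0.4]]';python3 -c "
from h import *;o=get_obs();print(o['torque'],R().inv().apply(o['torque']))"
```

```text
time_s: 6.77
eef_pos: [0.5898, -0.2262, 0.1601]
eef_rot: [0.0, 0.781, 0.625, -0.0]
wrist_force: [-11.9, 5.0, 16.5]
opening: 0.653
[ 0.79635019  1.9270684  -0.44238327] [2.0551191  0.35394358 0.44122398]
```

```bash
python3 -m jog '[[[0,-0.6,1],[0,0,0],0.4],[[0,-0.8,1],[0,0,0],0.4]]';python3 -c "
from h import *;o=get_obs();print(o['torque'],R().inv().apply(o['torque']))"
```

```text
time_s: 6.93
eef_pos: [0.5895, -0.2261, 0.1603]
eef_rot: [0.001, 0.781, 0.625, 0.0]
wrist_force: [-1.9, 1.6, 8.4]
opening: 0.648
[ 0.12159022  0.29769791 -0.11697781] [0.31723141 0.05310583 0.11677344]
```

Lateral force is relieved. I'll restore the press and turn further.

```bash
python3 -m jog '[[[0,0,1.3],[0,0,0],0.4],[[0,0,1.7],[0,0,-0.05],0.4],[[0,-0.2,1.7],[0,0,-0.1],0.4],[[0,-0.3,1.7],[0,0,-0.15],0.4],[[0,-0.4,1.7],[0,0,-0.2],0.4]]';python3 -c "
from h import *;o=get_obs();print(o['torque'],R().inv().apply(o['torque']))"
```

```text
time_s: 7.35
eef_pos: [0.5892, -0.2261, 0.1602]
eef_rot: [0.001, 0.714, 0.7, 0.0]
wrist_force: [-5.7, 2.5, 12.8]
opening: 0.65
[ 0.41035937  1.02420479 -0.3374401 ] [1.03235069 0.39015941 0.33657655]
```

```bash
python3 -m jog '[[[0,-0.3,1.2],[0,0,-0.05],0.4],[[0,-0.4,1.5],[0,0,-0.1],0.4],[[0,-0.4,1.5],[0,0,-0.15],0.4],[[0,-0.4,1.5],[0,0,-0.2],0.4],[[0,-0.5,1.5],[0,0,-0.25],0.4],[[0,-0.5,1.5],[0,0,-0.3],0.4],[[0,-0.5,1.5],[0,0,-0.35],0.4]]';python3 -c "
from h import *;o=get_obs();print(o['torque'],R().inv().apply(o['torque']),o['q'])"
```

```text
time_s: 7.93
eef_pos: [0.5878, -0.2258, 0.1601]
eef_rot: [0.0, 0.58, 0.815, -0.0]
wrist_force: [-10.7, 2.4, 15.8]
opening: 0.651
[ 0.47979717  1.69589485 -0.34573554] [1.44612015 1.00813124 0.3438105 ] [-5.54524564e-01  3.81982863e-01  1.53497294e+00 -9.26594529e-04
  1.22371263e+00 -8.87421296e-01]
```

```bash
python3 -m jog '[[[0,0,-1],[0,0,0],0.4],[[0,0,-3],[0,0,0],0.4],[[0,0,-5],[0,0,0],0.4],[[0,0,-7],[0,0,0],0.4],[[0,0,-9],[0,0,0],0.4]]';python3 -m jog '[[[0,0,-1],[0,0,0],0.4],[[0,0,-2],[0,0,0],0.4],[[0,0,-3],[0,0,0],0.4]]'
python3 - <<'E'
from h import *
p,d=camera("wrist");cv2.imwrite("pics/w4.png",cv2.resize(p[150:420,100:460,::-1],None,fx=2,fy=2))
E
```

```text
time_s: 8.35
eef_pos: [0.5876, -0.2257, 0.169]
eef_rot: [0.0, 0.58, 0.815, -0.0]
wrist_force: [-3.1, 0.2, 0.5]
opening: 0.651
time_s: 8.6
eef_pos: [0.5873, -0.2255, 0.1712]
eef_rot: [-0.0, 0.58, 0.815, -0.0]
wrist_force: [0.3, -0.0, -1.3]
opening: 0.647
```

View pics/w4.png

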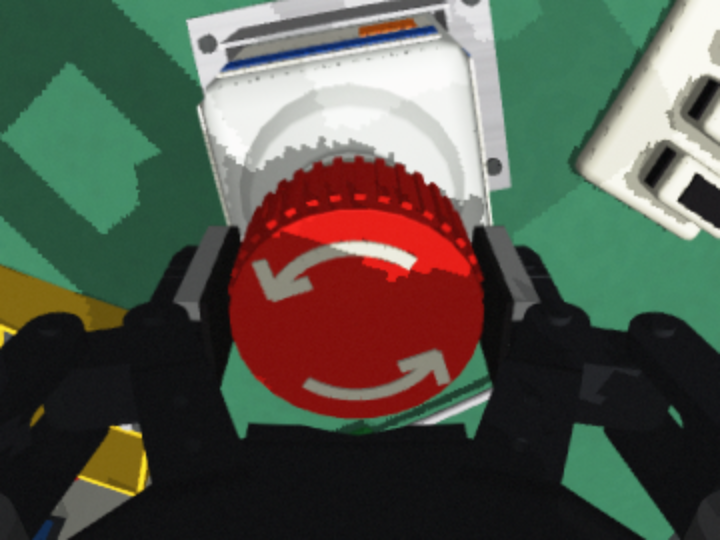

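```bash
python3 -m jog '[[[0,0,-2],[0,0,0],0.4],[[0,0,-4],[0,0,0],0.4],[[0,0,-6],[0,0,0],0.4]]';python3 -m jog '[[[0,0,-4],[0,0,0],0.4],[[0,0,-10],[0,0,0],0.4],[[0,0,-20],[0,0,0],0.4],[[0,0,-30],[0,0,0],0.4],[[0,0,-40],[0,0,0],0.4],[[0,0,-40],[0,0,0],0.4]]'
python3 - <<'E'
from h import *
for n in ["scene","wrist"]:
    p,d=camera(n);cv2.imwrite(f"pics/{n}5.png",cv2.resize(p[60:240,120:280,::-1],None,fx=3,fy=3) if n=="scene" else p[...,::-1])
    if n=="scene": np.savez("pics/s5.npz",p=p,d=d)
E
```

```text
time_s: 8.9
eef_pos: [0.5874, -0.2253, 0.1774]
eef_rot: [-0.0, 0.58, 0.815, -0.0]
wrist_force: [0.1, 0.8, 0.0]
opening: 0.651
time_s: 9.4
eef_pos: [0.5889, -0.2262, 0.2212]
eef_rot: [0.002, 0.58, 0.815, -0.0]
wrist_force: [-0.0, -0.3, -1.1]
opening: 0.649
```

View pics/scene5.png

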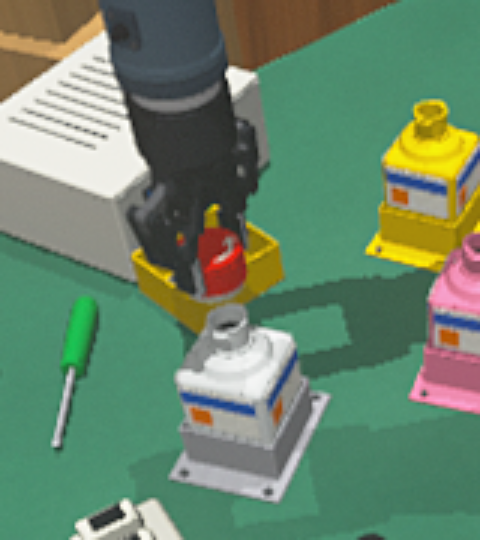

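View pics/wrist5.png

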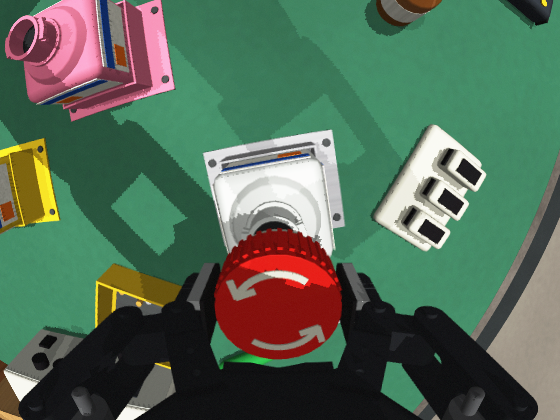

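```bash
python3 -c "
from h import *
print(delta([.505,.2065,.221]))"
```

```text
[435.5  63.   -3. ]
```

```bash
python3 -m jog '[[[15,2,-4],[0,0,0],0.4],[[45,6.5,-4],[0,0,0],0.4],[[80,12,-4],[0,0,0],0.4],[[115,17,-4],[0,0,0],0.4],[[150,22,-4],[0,0,0],0.4],[[185,27,-4],[0,0,0],0.4],[[220,32,-4],[0,0,0],0.4],[[255,37,-4],[0,0,0],0.4],[[290,42,-4],[0,0,0],0.4],[[325,47,-4],[0,0,0],0.4],[[360,52,-4],[0,0,0],0.4],[[395,57,-4],[0,0,0],0.4],[[420,61,-4],[0,0,0],0.4],[[435.5,63,-4],[0,0,0],0.4],[[435.5,63,-4],[0,0,0],0.4],[[435.5,63,-4],[0,0,0],0.4]]'
python3 - <<'E'
from h import *
print(delta([.505,.2065,.08]),get_obs()["q"])
C=get_calibration("wrist");p,d=camera("wrist");np.savez("pics/w6.npz",p=p,d=d);cv2.imwrite("pics/w6.png",p[...,::-1])
E
```

```text
time_s: 10.83
eef_pos: [0.5038, 0.2076, 0.2216]
eef_rot: [0.0, 0.579, 0.815, -0.001]
wrist_force: [-0.6, 0.4, -0.8]
opening: 0.652
[ -1.2   0.8 141.6] [ 1.73700059e-01  1.37075177e-01  1.70668955e+00 -1.49052435e-03
  1.29830730e+00 -1.61642774e-01]
```

View pics/w6.png

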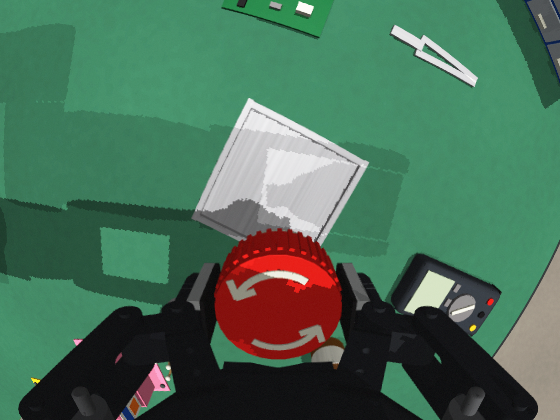

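Run:
```python
from h import *
for u in [(271,153),(273,228)]: print(ray("top",u,.1))
p,d=camera("scene");cv2.imwrite("pics/s7.png",p[...,::-1])
```

```text
[0.63306153 0.01409376 0.1       ]
[0.44060694 0.00601467 0.1       ]
```

View pics/s7.png

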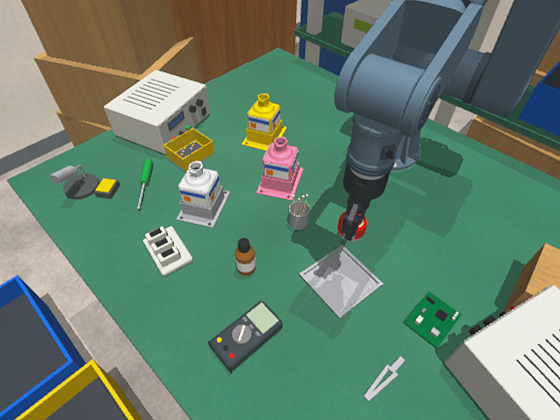

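The cap is over the tray, which sits at (341,280), and the neighbours are about 0.2 m away. I'll lower it now.

```bash
python3 -m jog '[[[-1,0.8,20],[0,0,0],0.4],[[-1,0.8,50],[0,0,0],0.4],[[-1,0.8,80],[0,0,0],0.4],[[-1,0.8,110],[0,0,0],0.4],[[-1,0.8,135],[0,0,0],0.4],[[-1,0.8,150],[0,0,0],0.4],[[-1,0.8,160],[0,0,0],0.4],[[-1,0.8,168],[0,0,0],0.4],[[-1,0.8,175],[0,0,0],0.4],[[-1,0.8,180],[0,0,0],0.4],[[-1,0.8,180],[0,0,0],0.4],[[-1,0.8,180],[0,0,0],0.4]]'
python3 - <<'E'
from h import *
print(delta([.505,.2065,.0265]))
p,d=camera("scene");P=pts("scene",d);cv2.imwrite("pics/s8.png",cv2.resize(p[190:340,270:430,::-1],None,fx=4,fy=4))
p,d=camera("wrist");cv2.imwrite("pics/w8.png",p[...,::-1])
E
```

```text
time_s: 11.93
eef_pos: [0.5062, 0.2052, 0.0422]
eef_rot: [0.001, 0.58, 0.815, -0.0]
wrist_force: [-0.0, 0.1, 0.0]
opening: 0.648
[ 1.7 -0.7 15.7]
```

View pics/s8.png

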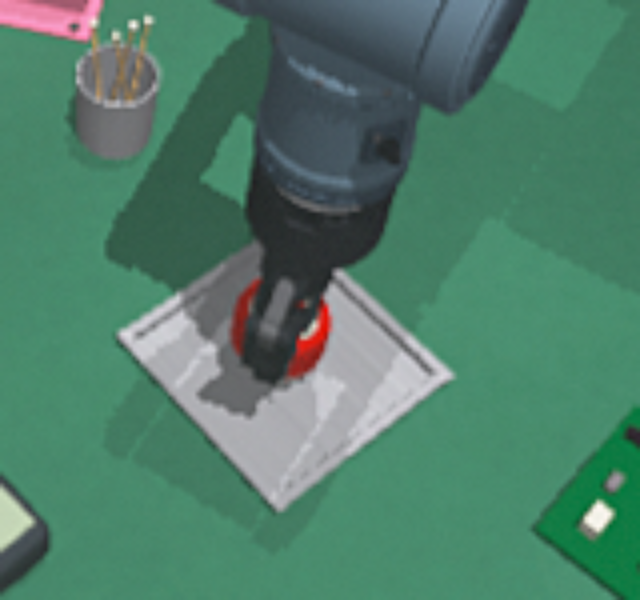

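View pics/w8.png

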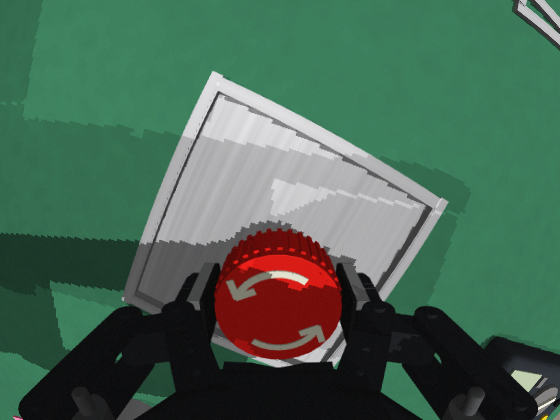

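Over the tray's middle. Slow final descent, watching the force.

```bash
python3 -m jog '[[[1,-0.5,3],[0,0,0],0.4],[[1,-0.5,6],[0,0,0],0.4],[[1,-0.5,9],[0,0,0],0.4],[[1,-0.5,12],[0,0,0],0.4],[[1,-0.5,12],[0,0,0],0.4]]'; python3 -m jog '[[[0,0,1],[0,0,0],0.4],[[0,0,2],[0,0,0],0.4],[[0,0,2.5],[0,0,0],0.4]]'
```

```text
time_s: 12.45
eef_pos: [0.505, 0.206, 0.0297]
eef_rot: [0.001, 0.58, 0.815, -0.001]
wrist_force: [-0.5, -0.1, -0.9]
opening: 0.647
time_s: 12.7
eef_pos: [0.5049, 0.206, 0.027]
eef_rot: [0.001, 0.58, 0.815, -0.001]
wrist_force: [-0.5, -0.3, 0.6]
opening: 0.647
```

```bash
python3 -m jog '[[[0,0,0.7],[0,0,0],0.4],[[0,0,1.4],[0,0,0],0.4],[[0,0,1.5],[0,0,0],0.4]]'
```

```text
time_s: 12.95
eef_pos: [0.505, 0.2059, 0.0258]
eef_rot: [0.001, 0.58, 0.815, -0.001]
wrist_force: [-1.4, -0.9, 3.9]
opening: 0.65
```

```bash
python3 -m jog '[[[0,0,0],[0,0,0],0.63],[[0,0,0],[0,0,0],0.66],[[0,0,0],[0,0,0],0.69],[[0,0,0],[0,0,0],0.75],[[0,0,0],[0,0,0],0.85],[[0,0,0],[0,0,0],1],[[0,0,0],[0,0,0],1],[[0,0,0],[0,0,0],1]]'
python3 - <<'E'
from h import *
print(get_obs()["wrist_force"])
p,d=camera("wrist");cv2.imwrite("pics/w9.png",p[...,::-1])
E
```

```text
time_s: 13.62
eef_pos: [0.505, 0.206, 0.0258]
eef_rot: [0.001, 0.58, 0.815, -0.001]
wrist_force: [-1.2, -0.1, 0.1]
opening: 0.995
[-1.15940946 -0.13622052  0.0687046 ]
```

View pics/w9.png

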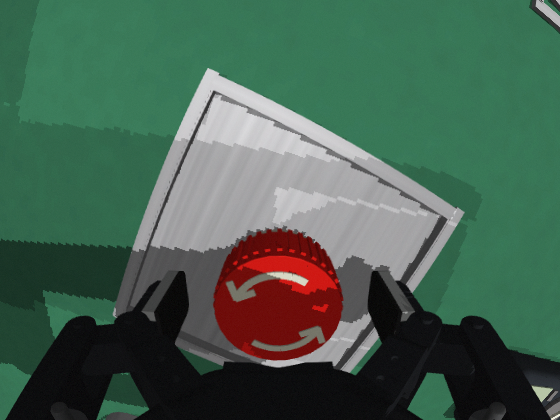

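The cap stands free between the open fingers. Raising straight up.

```bash
python3 -m jog '[[[0,0,-5],[0,0,0],1],[[0,0,-15],[0,0,0],1],[[0,0,-35],[0,0,0],1],[[0,0,-65],[0,0,0],1],[[0,0,-100],[0,0,0],1],[[0,0,-140],[0,0,0],1],[[-40,0,-180],[0,0,0],1],[[-80,0,-200],[0,0,0],1],[[-120,0,-200],[0,0,0],1],[[-150,0,-200],[0,0,0],1],[[-150,0,-200],[0,0,0],1],[[-150,0,-200],[0,0,0],1]]'
python3 - <<'E'
from h import *
for n in ["scene","top"]:
    p,d=camera(n);cv2.imwrite(f"pics/{n}10.png",p[...,::-1]);P=pts(n,d)
    m=(np.hypot(P[...,0]-.505,P[...,1]-.206)<.06)&(P[...,2]>.030)&(P[...,2]<.05)
    q=P[m];print(n,m.sum(),q.mean(0) if len(q) else 0,q.min(0),q.max(0))
    if len(q)>50:
        A=np.c_[q[:,:2]-q[:,:2].mean(0),np.ones(len(q))];t=q[:,2]>q[:,2].max()-.006;print("tilt",np.linalg.lstsq(A[t],q[t,2],rcond=None)[0][:2], "n",t.sum())
E
```

```text
time_s: 14.67
eef_pos: [0.5549, 0.0622, 0.2274]
eef_rot: [0.001, 0.582, 0.813, -0.0]
wrist_force: [-0.0, 0.5, 0.1]
opening: 0.999
scene 407 [0.50850792 0.20481275 0.03822195] [0.47871124 0.175797   0.03041349] [0.53476205 0.23138668 0.04259352]
tilt [-0.00667541 -0.00398933] n 342
top 240 [0.50674823 0.19487444 0.03856434] [0.48028022 0.17534865 0.03077715] [0.53472687 0.21443893 0.04475284]
tilt [-0.00574184  0.00264044] n 117
```

View pics/scene10.png

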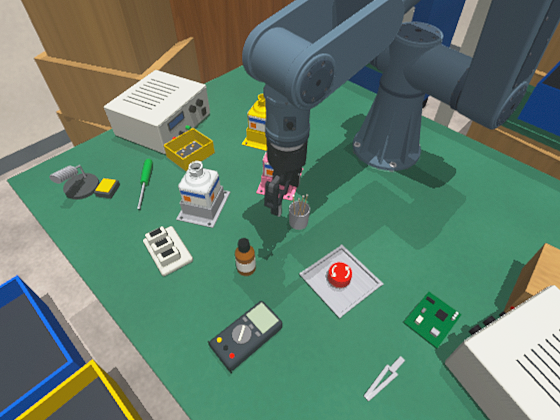

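View pics/top10.png

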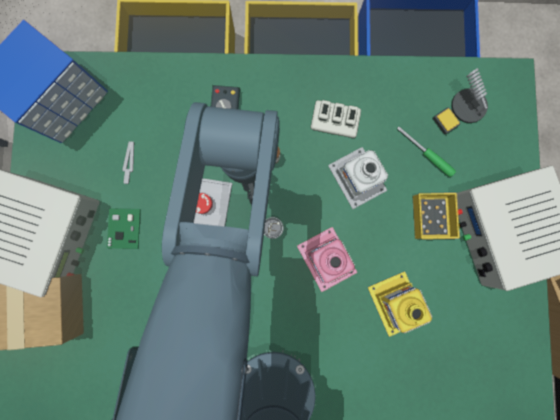

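The cap stands upright in the tray at (341,273) in the scene view. It is level, its top is about 39 mm high, and nothing else has moved. Handing in.

```bash
python3 -c "
from bench import *
print(hand_in())"
```

```text
the job is handed in; nothing more can be done
None
```

The bottle is open: its cap now stands upright near the middle of the tray, released. I handed the job in at about 15 s of the 58 s allowed; the hand-in gave no verdict.

- **Press and twist:** The first press stopped hard after about 5 mm, lug on lug. I backed off, turned about 8 degrees counterclockwise and pressed again. The cap then went fully down, about 9 mm at 14.6 N.
- **Twist:** I turned the cap about 81 degrees in all. It was meant to be held at 12 to 15 N. Readings between moves ranged from 8.4 N, while I eased off a sideways load, to 16.5 N.
- **Sideways load:** Twice it rose to 11 to 13 N. I eased the first and then lifted. The highest total wrist reading was about 21 N, well below 40 N. That is the arm's own reading; I could not measure the force on the bottle directly.
- **Lift and placing:** The cap and inner cap came off together, held upright about 5 cm above where they had sat. I set the cap down with about 4 N and opened the fingers.
- **Last checks:** In the scene camera the cap is about 4 mm from the tray's middle, tilted under 0.01 rad, with its top about 39 mm high as expected. The top camera saw only part of the cap because the arm was in the way, so its centre reading was 12 mm off and I did not rely on it. Nothing else on the bench looked moved in the pictures, though I did not measure that, and the gripper is clear of everything.

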